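Seat the ball bearing in the gearbox cover and swing its retainer across

TASK

Push the loose ball bearing across the face of the gearbox cover until it drops into the empty bearing seat and lies flat on the bottom; press it level if it hangs askew. Then push the retainer bar round on its screw until it lies fully home across the bearing's edge, its hook right round the second screw, and move clear. Only push and press with the fingers: never squeeze, pick up or knock the bearing off, and leave the grease tub, spanner, bolt and marker where they are.

Things in the scene. Friction and masses are not known exactly. Their poses are not given: they have to be found in the camera images.
- cover: dark grey cast gearbox end cover lying face up, fixed to the bench; pear-shaped in plan, flat bare-metal machined face 24 mm above the bench. Origin on the bench, on the axis of the bearing seat; z up. The face runs 58 mm from the axis all round the seat end; its other end is a round of 56 mm radius centred 80 mm along +y. The bearing is parked there on the flat face; nothing stands up between it and the seat. Bolt lugs, 11 mm high, stick out up to 19 mm round the edge
- seat (a point): centre of the bottom of the bearing seat, a round recess in the cover 54.5 mm across and 16.5 mm deep with a 1.5 mm bevel at its mouth; its bottom lies 7.5 mm above the bench (a 30 mm shaft hole goes on through)
- bearing: the loose ball bearing, a steel ring 52 mm across and 15 mm thick, about 130 g (90 to 180 g), lying flat. Origin at the centre of its underside, z along its axis, up: 24 mm above the bench while it lies on the face, 7.5 mm when seated; its top is then 1.5 mm below the face. It can catch askew on the rim or the walls of the seat and then needs a light press on top (10 N is enough)
- tab (a point): middle of the outer face of the turned-up thumb tab on the dark steel retainer bar, 11.8 mm above the cover's face. The bar is 14 mm wide and 4 mm thick, its underside 0.8 mm above the cover's face. The tab is an upright plate 26 mm long, 3.5 mm thick, reaching 21 mm above the face, along the bar's outer edge. Site axes: x along the bar from its pivot screw to its hook, z up; push on this face toward -y to close the bar
- pivot (a point): point on the cover's face on the axis of the pivot screw of the retainer bar; the tab's middle is 45 mm along and 7 mm aside (outward) from it, the hook's end 76 mm. This screw and the second one, 67 mm from it in the cover's -x, stand 11 mm above the face
- retainer (a joint): turn of the retainer bar, rad: 0 = home, across the edge of the bearing seat along the cover's x axis, against its stop; grows as the bar swings away outward (counter-clockwise from above), to 1.7. It turns stiffly (about 0.06 N m) and stays where it is left; it needs about 1.5 N at the tab. A bearing standing proud of the seat blocks it
- grease_tub: black grease tub with red lid, 81 mm across, 70 mm high; origin at the centre of its underside; to be left alone
- spanner: combination spanner, 189 mm long along its y, 27 mm wide, 6 mm high, lying on the bench; origin at the centre of its underside; to be left alone
- bolt: hex bolt 48 mm long, along its y, lying on the bench; origin at the centre of its underside; to be left alone
- marker: white and yellow paint marker 122 mm long along its y, 17 mm thick, lying on the bench; origin at the centre of its underside; to be left alone
Not all that is in view belongs to the job. There is more than one size of the bearing; the job needs the larger.

How it is judged:
By the outcome, as a careful person would: the job done as asked, in the order asked, and still so for the second after the job is handed in, with the robot touching nothing.
It also fails if it takes over 51 s, if anything falls off the work surface, if the arm or the gripper's body presses on something with over 40 N, if the wrist force passes 120 N, or if a joint passes its speed limit or range.

ROBOT

A 6-joint arm with a two-finger parallel gripper is mounted at the origin on a cart in front of the work surface, level with it; the furniture and walls round the work are solid. World frame = base frame: x ahead of the robot, y to its left, z up, the work surface at z = 0. Lengths are in m, angles in degrees, forces in N, time in s.
With the tool pointing down it reaches from about 0.35 to 0.875 m from the base axis. Payload 4.2 kg.
Tool frame: the origin (TCP) lies on the front face of the gripper's body, between the roots of the fingers; the fingertips stand finger_overhang ahead of it and the grasp point (between the pads) lies 51 mm ahead of it (finger_overhang is the distance from the TCP to the fingertips, in m); z points along the fingers, y is the line along which they close (so a half turn about z gives the same grasp; the last joint's range is limited). The gripper opens to 87 mm and grips with 3 to 60 N. Pads are 19 mm wide; open, the fingers measure 117 mm over their backs; the gripper's body (75 mm by 190 mm) begins 51 mm behind the grasp point.
Start: joints at [81.853, 22.042, 0.453, 0, -68.411, -14.817], TCP at [0.244, 0.575, 0.292] pointing down, gripper open.
Joint ranges: [-179.83, 179.83], [-69.29, 118.12], [-61.27, 80.66], [-181.25, 117.63], [-171.15, -9.14], [-177.46, 177.46]. Speed limits (degrees/s): [159.86, 159.86, 180, 180, 180, 180].

INTERFACE

Orientations are given as a 3x3 rotation matrix whose columns are the frame's x, y, z axes.
In Python, from station import sense, capture, camera_model, finish_job, finger_overhang gives the robot as it stands. The module is installed in compiled form; this text tells all that it offers.
- The arm moves only by the tool jog_arm, never from a script. Its argument "rows" is a list that holds one entry, the list of rows, each a list of 4 numbers: the shift along the tool's x, y, z in m, then the turn about the tool's z in rad. A call has 1 to 20 rows; each row shifts and turns the commanded pose from where the row before left it, along the tool's axes as they then stand; what a row does not reach is not made up. A row lasts 1/8 s, in which the tool goes at most 62.5 mm and 10.7 degrees, less where a joint would pass 70% of its speed; a pose out of reach is approached as far as the arm can. A call is refused whole if a number of a shift passes 0.0625 or a number of a turn 0.188, either way. A call with a gripper value outside its range is refused whole. "claw" is the opening, from 0 (shut) to 1 (fully open), set as the call begins (left out, the last holds). The fingers move at their own pace and stop on an object; the grip force is fixed at half the most. Time passes only in rows, so rows that do not move let the fingers close. It gives the time, the measured TCP pose, the force, the opening and the grip force at its end, in the units of the state.
- sense(): the state, without advancing time (a new reading comes with each control period).
- capture(name): name is "scene" or "top"; returns the picture (420x560x3 uint8, red, green, blue); there is no depth.
- camera_model(name): a dict with "fovy" (degrees; the focal length in pixels is half the picture's height over the tangent of half this angle, whatever the lens; pixels are square), "cx", "cy" (the principal point, pixels), "eye" and "rotation" of the camera in the world. Camera axes: x right, y down, z forward; pixel columns grow to the right and rows downward; lengths in m; the calibration is good to about 2 mm. A picture is of the moment at which its call begins. camera_model takes no time and is no camera call.
- finish_job(): hands the job in; it is judged then, once.
The state is a dict: "time_s": time; "joints": joint angles; "joint_velocities": joint speeds; "effort": joint torques, N m; "tcp_pos": TCP position; "ee_rot": TCP orientation; "wrist_force": force on the tool from outside, world axes, zero at the start; "moment": the same for the moment, N m; "gripper_width": opening from 0.0 (shut) to 1.0 (fully open); "gripper_force": force on a finger pad.
Only numpy, scipy, OpenCV 4.12 (cv2) and the standard library are available. Lean on these libraries where they do the work, as an engineer would, in place of code of your own. Each camera call takes 0.05 s, during which the arm holds its last target. There are 200 camera calls.

## Working session

There is one attempt and no reset: what is moved stays moved. The work goes in short steps, Python scripts to look and compute and a tool call to move; the robot and the scene stay as the last step left them, time stands still between calls to the robot, and variables do not carry over. Pictures are saved under pics/ and viewed, at most 10 in all, crops included, and the job is handed in when it is done.

Besides the shell and the picture viewer there is one more tool, called after "Emit:" by a JSON object that holds its "api" and its "payload". jog_arm: Moves the arm, as the interface text tells. Its arguments: {"type":"object","properties":{"rows":{"type":"array"},"claw":{"type":"number"}},"required":["rows"]}

```bash
mkdir -p pics; python3 - <<'E'
from station import *
import cv2
print(finger_overhang if not callable(finger_overhang) else finger_overhang())
s=sense();print(s)
for n in("scene","top"):
    im=capture(n);cv2.imwrite(f"pics/{n}0.png",cv2.cvtColor(im,cv2.COLOR_RGB2BGR));print(n,camera_model(n))
E
```

```text
0.0697
{'time_s': 0.0, 'joints': array([ 8.18524567e+01,  2.20915856e+01,  3.78860053e-01, -3.00286674e-02,
       -6.84111720e+01, -1.48152988e+01]), 'joint_velocities': array([ 0.00860471, -0.04526534,  0.17567878,  0.02019636, -0.00581214,
       -0.02428952]), 'effort': array([-2.13237887e-03, -3.90663958e+01,  1.87410074e+01,  4.21986714e+00,
        1.10602879e-02, -1.89888401e-04]), 'tcp_pos': array([0.24364252, 0.57505746, 0.29114178]), 'ee_rot': array([[ 9.20682637e-01, -3.90311235e-01, -7.88870684e-04],
       [-3.90312024e-01, -9.20680310e-01, -2.07147853e-03],
       [ 8.22236375e-05,  2.21508003e-03, -9.99997543e-01]]), 'wrist_force': array([-0.23138594, -0.32832202, -0.4276831 ]), 'moment': array([0.02373897, 0.03725392, 0.03782857]), 'gripper_force': 0.0, 'gripper_width': 0.9987060167659235}
scene {'fovy': 54.971297993369475, 'cx': 271.60582667867544, 'cy': 206.7261820878372, 'eye': array([-0.07370398,  0.56647396,  0.39315896]), 'rotation': array([[-0.57283183, -0.30965347,  0.75893242],
       [-0.81921521,  0.2472198 , -0.51746383],
       [-0.02738865, -0.91814873, -0.39528821]])}
top {'fovy': 43.13148097537217, 'cx': 276.91064715884437, 'cy': 212.8723824231379, 'eye': array([0.382669  , 0.11189671, 0.98726088]), 'rotation': array([[-0.08472907, -0.97275794,  0.21578458],
       [-0.99637864,  0.08117028, -0.02531784],
       [ 0.00711283, -0.2171483 , -0.97611271]])}
```

View pics/scene0.png

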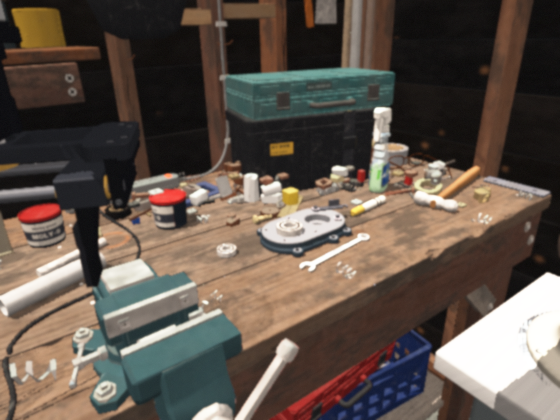

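View pics/top0.png

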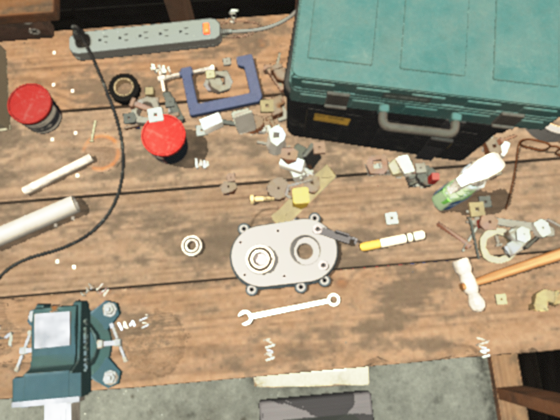

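The scene picture shows the cover at about (305,230). The top picture shows a bearing on the cover at (260,259) and a smaller one on the bench at (191,245). The seat is at (306,250), and the retainer bar points out towards (350,238). The bearing on the cover's face fits the description, since it is parked there and looks larger. I'll confirm this in an enlarged crop.

```bash
python3 - <<'E'
import cv2,numpy as np
a=cv2.imread("pics/top0.png")[195:310,170:380];b=cv2.imread("pics/scene0.png")[195:260,205:365]
a=cv2.resize(a,(798,437),interpolation=cv2.INTER_CUBIC)
cv2.imwrite("pics/c1.png",a)
cv2.imwrite("pics/c2.png",cv2.resize(b,(800,325),interpolation=cv2.INTER_CUBIC))
E
```

```text
(no output)
```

View pics/c1.png

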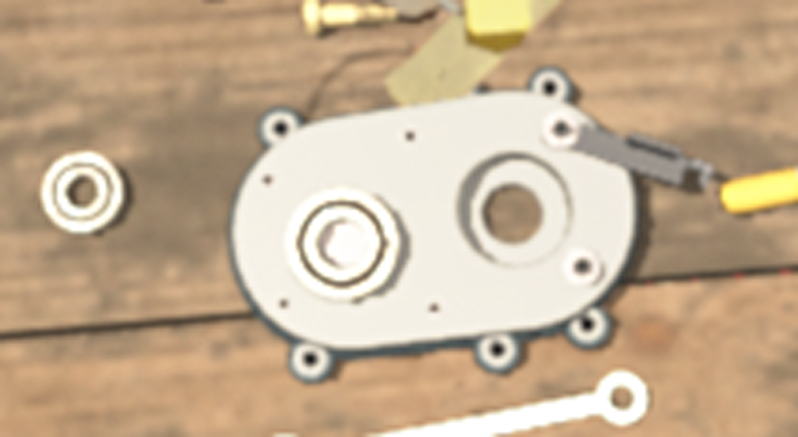

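View pics/c2.png

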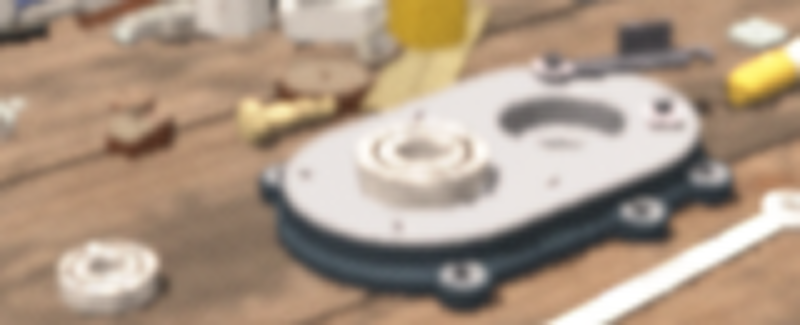

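The larger ring, at crop (342,243), is on the cover. The one at (82,192) on the bench is clearly smaller. The seat is at (515,210), the screw heads at (562,128) and (583,266), and the tab at (651,147). Next I'll triangulate these.

```bash
cat > h.py <<'E'
import numpy as np
from station import *
def ray(n,p):
    m=camera_model(n);f=210/np.tan(np.radians(m["fovy"]/2))
    d=m["rotation"]@np.array([(p[0]-m["cx"])/f,(p[1]-m["cy"])/f,1.]);return m["eye"],d/np.linalg.norm(d)
def atz(n,p,z):
    e,d=ray(n,p);return e+d*(z-e[2])/d[2]
def tri(p,q):
    A=np.zeros((3,3));b=np.zeros(3)
    for n,x in(("top",p),("scene",q)):
        e,d=ray(n,x);P=np.eye(3)-np.outer(d,d);A+=P;b+=P@e
    return np.linalg.solve(A,b)
def proj(n,X):
    m=camera_model(n);f=210/np.tan(np.radians(m["fovy"]/2))
    c=m["rotation"].T@(np.array(X)-m["eye"]);return f*c[:2]/c[2]+[m["cx"],m["cy"]]
E
python3 - <<'E'
from h import *
np.set_printoptions(precision=4,suppress=True)
t=lambda x,y:(170+x/3.8-.37,195+y/3.8-.37); s=lambda x,y:(205+x/5-.4,195+y/5-.4)
P=dict(seat=(t(515,210),s(563,117),.024),bear=(t(342,243),s(425,148),.039),piv=(t(562,128),s(553,64),.035),scr=(t(583,266),s(664,105),.035),tabtop=(t(651,143),s(645,27),.045))
R={}
for k,(a,b,z) in P.items():
    R[k]=atz("top",a,z);print(k,tri(a,b),R[k],atz("scene",b,z))
d=R["piv"]-R["scr"];print("scr dist",np.linalg.norm(d),"cover yaw",np.degrees(np.arctan2(d[1],d[0])))
d=R["seat"]-R["bear"];print("dist",np.linalg.norm(d),np.degrees(np.arctan2(d[1],d[0])))
for k,z in(("hookend",.029),):print(atz("top",t(712,180),z))
E
```

```text
seat [0.5224 0.0416 0.0243] [0.5222 0.0413 0.024 ] [0.5232 0.0414 0.024 ]
bear [0.5112 0.1252 0.0388] [0.5112 0.1253 0.039 ] [0.5108 0.1254 0.039 ]
piv [0.5595 0.0155 0.0296] [0.5582 0.0158 0.035 ] [0.5503 0.024  0.035 ]
scr [0.4916 0.0124 0.0328] [0.4913 0.0126 0.035 ] [0.4881 0.0159 0.035 ]
tabtop [ 0.5458 -0.0257  0.0415] [ 0.5457 -0.0246  0.045 ] [ 0.539  -0.0202  0.045 ]
scr dist 0.06704502289639877 cover yaw 2.715599704876573
dist 0.08604777381550192 -82.55456095502696
[ 0.528  -0.0542  0.029 ]
```

```bash
cat >> h.py <<'E'
def plan(wps,rd=4):
    "wps: (x,y,z,yaw_deg of tool x,nrows); prints tool-frame rows"
    s=sense();p=s["tcp_pos"].copy();R=s["ee_rot"];a=np.arctan2(R[1,0],R[0,0]);rows=[]
    for x,y,z,yaw,n in wps:
        dp=(np.array([x,y,z])-p)/n;da=((np.radians(yaw)-a+np.pi)%(2*np.pi)-np.pi)/n
        for _ in range(n):
            ex=np.array([np.cos(a),np.sin(a),0]);ey=np.array([np.sin(a),-np.cos(a),0])
            r=np.round([dp@ex,dp@ey,-dp[2],-da],rd);rows.append(r.tolist())
            p=p+ex*r[0]+ey*r[1]-np.array([0,0,r[2]]);a-=r[3]
        dp=None
    print(str(rows).replace(" ",""),len(rows),p.round(4),np.degrees(a).round(2))
def st():
    s=sense();R=s["ee_rot"];print("t",round(s["time_s"],2),s["tcp_pos"].round(4),"yaw",np.degrees(np.arctan2(R[1,0],R[0,0])).round(2),"F",s["wrist_force"].round(1),"w",round(s["gripper_width"],3),"j",s["joints"].round(0))
E
python3 - <<'E'
from h import *
plan([(.35,.41,.29,-46,5),(.506,.166,.16,-82.5,7),(.506,.166,.13,-82.5,1)])
E
```

```text
[[0.0325,0.0221,0.0003,0.0804],[0.0341,0.0194,0.0003,0.0804],[0.0356,0.0166,0.0003,0.0804],[0.0368,0.0137,0.0003,0.0804],[0.0378,0.0107,0.0003,0.0804],[0.0406,0.0082,0.0185,0.091],[0.0411,0.0045,0.0185,0.091],[0.0414,0.0007,0.0185,0.091],[0.0413,-0.003,0.0185,0.091],[0.0408,-0.0068,0.0185,0.091],[0.04,-0.0105,0.0185,0.091],[0.0389,-0.0141,0.0185,0.091],[-0.0,0.0,0.0303,-0.0]] 13 [0.506 0.166 0.13 ] -82.5
```

Emit:
{"api": "jog_arm", "payload": {"rows": [[[0.0325,0.0221,0,0.08],[0.034,0.0194,0,0.08],[0.0356,0.0166,0,0.08],[0.0368,0.0137,0,0.08],[0.0378,0.0107,0,0.08],[0.0406,0.0082,0.0185,0.091],[0.041,0.0045,0.0185,0.091],[0.0414,0.0007,0.0185,0.091],[0.0413,-0.003,0.0185,0.091],[0.0408,-0.0068,0.0185,0.091],[0.04,-0.0105,0.0185,0.091],[0.039,-0.0141,0.0185,0.091],[0,0,0.02,0],[0,0,0,0]]], "claw": 0.4}}

```text
time_s: 1.85
tcp_pos: [0.5059, 0.1656, 0.141]
ee_rot: [[0.131, -0.991, -0.004], [-0.991, -0.131, -0.002], [0.002, 0.004, -1.0]]
wrist_force: [0.0, -0.3, 0.4]
gripper_width: 0.4
gripper_force: 0.0
```

```bash
python3 - <<'E'
from h import *
import cv2
st();im=capture("top");cv2.imwrite("pics/t1.png",cv2.resize(im[140:330,150:400,::-1],(750,570),interpolation=cv2.INTER_CUBIC))
plan([(.506,.166,.097,-82.5,2)])
E
```

```text
t 1.85 [0.5059 0.1656 0.141 ] yaw -82.46 F [ 0.  -0.3  0.4] w 0.4 j [ 36.  23. -24.  -0. -44. -28.]
[[0.0002,0.0003,0.0226,0.001],[0.0002,0.0003,0.0226,0.001]] 2 [0.5059 0.166  0.097 ] -82.5
```

View pics/t1.png

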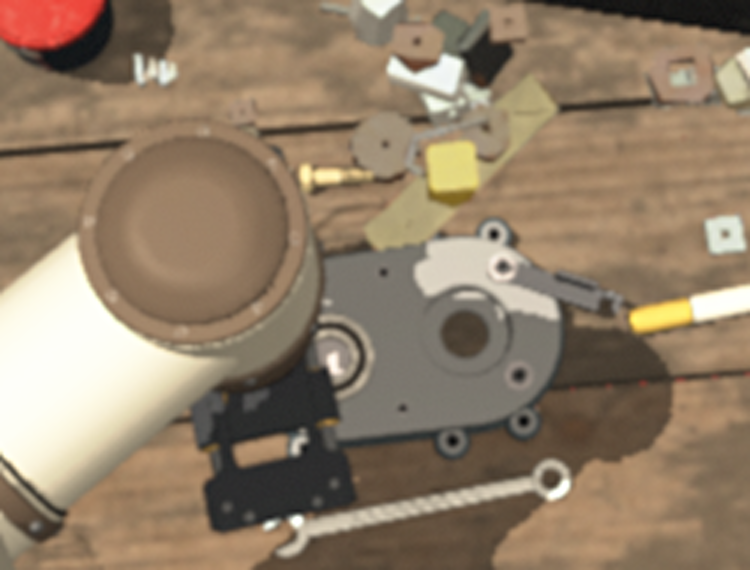

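The fingers are behind the bearing, at about (300,400), with clear space beneath them. I'll lower and push.

Emit:
{"api": "jog_arm", "payload": {"rows": [[[0,0,0.022,0],[0,0,0.022,0],[0.003,0,0,0],[0.005,0,0,0],[0.005,0,0,0],[0.005,0,0,0],[0.005,0,0,0],[0.005,0,0,0],[0.005,0,0,0],[0.005,0,0,0],[0.005,0,0,0],[0.005,0,0,0],[0.005,0,0,0],[0.005,0,0,0],[0.005,0,0,0],[0.005,0,0,0],[0,0,0,0]]]}}

```text
time_s: 4.03
tcp_pos: [0.5157, 0.0988, 0.0986]
ee_rot: [[0.132, -0.991, -0.0], [-0.991, -0.132, -0.0], [0.0, 0.0, -1.0]]
wrist_force: [0.4, 0.1, -0.1]
gripper_width: 0.4
gripper_force: 0.2
```

```bash
python3 - <<'E'
from h import *
import cv2
st();im=capture("scene");cv2.imwrite("pics/s2.png",cv2.resize(im[180:270,205:365,::-1],(800,450),interpolation=cv2.INTER_CUBIC))
plan([(.5184,.0701,.097,-82.5,9)])
E
```

```text
t 4.03 [0.5157 0.0988 0.0986] yaw -82.41 F [ 0.4  0.1 -0.1] w 0.4 j [ 29.  26. -27.   0. -37. -21.]
[[0.0032,0.0001,0.0002,0.0002],[0.0032,0.0001,0.0002,0.0002],[0.0032,0.0001,0.0002,0.0002],[0.0032,0.0001,0.0002,0.0002],[0.0032,0.0001,0.0002,0.0002],[0.0032,0.0001,0.0002,0.0002],[0.0032,0.0001,0.0002,0.0002],[0.0032,0.0001,0.0002,0.0002],[0.0032,0.0001,0.0002,0.0002]] 9 [0.5185 0.0703 0.0967] -82.51
```

View pics/s2.png

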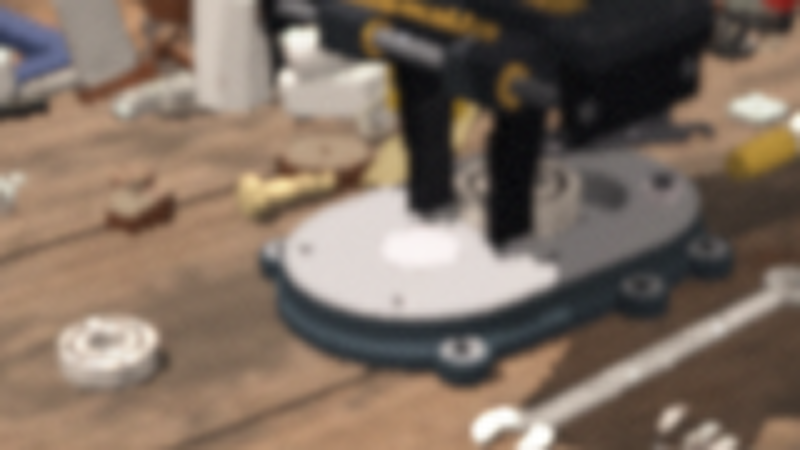

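The bearing, at about (560,195), is cradled ahead of the fingers and close to the seat. I'll carry on pushing.

Emit:
{"api": "jog_arm", "payload": {"rows": [[[0.004,0.0002,0.0005,0],[0.004,0.0002,0.0005,0],[0.004,0.0002,0,0],[0.004,0.0002,0,0],[0.003,0,0,0],[0.003,0,0,0],[0.002,0,0,0],[0.002,0,0,0],[0.0015,0,0,0],[0.0015,0,0,0],[0,0,0,0]]]}}

```text
time_s: 5.45
tcp_pos: [0.5188, 0.0706, 0.0977]
ee_rot: [[0.132, -0.991, -0.0], [-0.991, -0.132, 0.0], [-0.0, 0.0, -1.0]]
wrist_force: [-0.5, 2.0, 0.1]
gripper_width: 0.401
gripper_force: 0.8
```

```bash
python3 - <<'E'
from h import *
import cv2
st();im=capture("scene");cv2.imwrite("pics/s3.png",cv2.resize(im[180:270,205:365,::-1],(800,450),interpolation=cv2.INTER_CUBIC))
E
```

```text
t 5.45 [0.5188 0.0706 0.0977] yaw -82.39 F [-0.5  2.   0.1] w 0.401 j [ 26.  26. -27.  -0. -37. -18.]
```

View pics/s3.png

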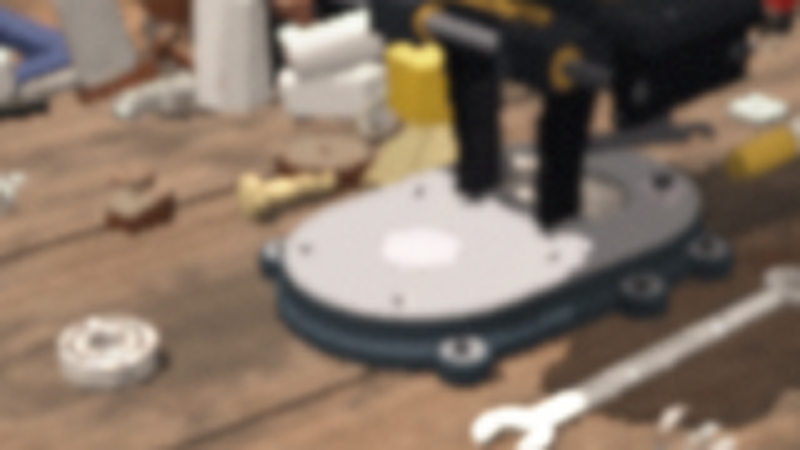

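Emit:
{"api": "jog_arm", "payload": {"rows": [[[0.001,0,0,0],[0.001,0,0,0],[0,0,0,0]]]}}

```text
time_s: 5.88
tcp_pos: [0.5191, 0.0694, 0.0979]
ee_rot: [[0.132, -0.991, 0.001], [-0.991, -0.132, 0.001], [-0.001, -0.001, -1.0]]
wrist_force: [-3.0, 5.6, 0.3]
gripper_width: 0.4
gripper_force: 3.2
```

Emit:
{"api": "jog_arm", "payload": {"rows": [[[-0.004,0,0,0],[0,0,-0.015,0],[0,0,-0.015,0],[0,0,0,0]]]}}

```text
time_s: 6.38
tcp_pos: [0.5196, 0.0727, 0.1298]
ee_rot: [[0.133, -0.991, 0.004], [-0.991, -0.133, 0.002], [-0.001, -0.004, -1.0]]
wrist_force: [0.2, 0.4, -0.2]
gripper_width: 0.4
gripper_force: 0.0
```

```bash
python3 - <<'E'
from h import *
import cv2
st();im=capture("scene");cv2.imwrite("pics/s4.png",cv2.resize(im[200:240,280:360,::-1],(800,400),interpolation=cv2.INTER_CUBIC))
plan([(.5222,.0415,.125,-82.5,3),(.5222,.0415,.097,-82.5,3)])
E
```

```text
t 6.38 [0.5196 0.0727 0.1298] yaw -82.37 F [ 0.2  0.4 -0.2] w 0.4 j [ 26.  23. -26.   0. -41. -18.]
[[0.0104,0.0003,0.0013,0.0006],[0.0104,0.0003,0.0013,0.0006],[0.0104,0.0003,0.0013,0.0006],[-0.0,-0.0,0.0093,0.0],[-0.0,-0.0,0.0093,0.0],[-0.0,-0.0,0.0093,0.0]] 6 [0.5222 0.0415 0.0971] -82.5
```

View pics/s4.png

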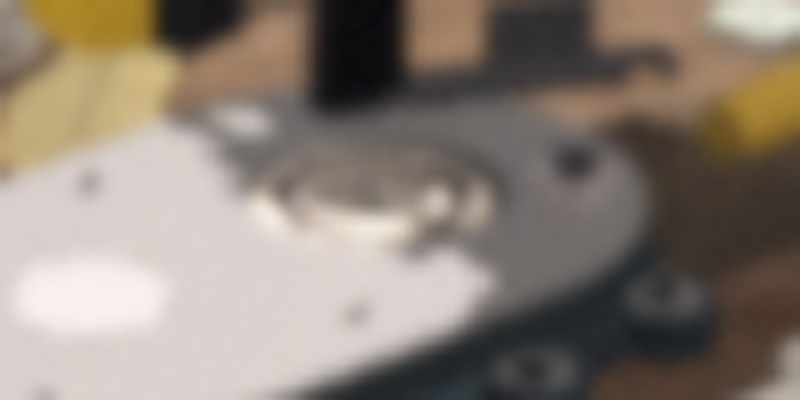

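The bearing is in the seat, at about (375,195). Its near-left side may be standing a little proud, so I'll press it level.

Emit:
{"api": "jog_arm", "payload": {"rows": [[[0.0104,0.0003,0.001,0],[0.0104,0.0003,0.001,0],[0.0104,0.0003,0.001,0],[0,0,0.009,0],[0,0,0.009,0],[0,0,0.006,0],[0,0,0.002,0],[0,0,0.001,0],[0,0,0,0]]], "claw": 0.15}}

```text
time_s: 7.55
tcp_pos: [0.5219, 0.0416, 0.0979]
ee_rot: [[0.133, -0.991, 0.0], [-0.991, -0.133, 0.0], [-0.0, -0.0, -1.0]]
wrist_force: [0.3, -0.2, -0.1]
gripper_width: 0.147
gripper_force: 0.0
```

Emit:
{"api": "jog_arm", "payload": {"rows": [[[0,0,0.001,0],[0,0,0.001,0],[0,0,0.001,0],[0,0,0,0]]]}}

```text
time_s: 8.05
tcp_pos: [0.5217, 0.0415, 0.0947]
ee_rot: [[0.133, -0.991, -0.0], [-0.991, -0.133, -0.0], [0.0, 0.0, -1.0]]
wrist_force: [-0.3, -0.3, 0.4]
gripper_width: 0.148
gripper_force: 0.0
```

Emit:
{"api": "jog_arm", "payload": {"rows": [[[0,0,0.001,0],[0,0,0.0007,0],[0,0,0,0]]]}}

```text
time_s: 8.43
tcp_pos: [0.5217, 0.0414, 0.093]
ee_rot: [[0.133, -0.991, -0.0], [-0.991, -0.133, -0.0], [0.0, 0.0, -1.0]]
wrist_force: [-0.8, 0.1, 0.5]
gripper_width: 0.147
gripper_force: 0.0
```

Emit:
{"api": "jog_arm", "payload": {"rows": [[[0,0,0.0007,0],[0,0,0.0006,0],[0,0,0,0]]]}}

```text
time_s: 8.8
tcp_pos: [0.5219, 0.0415, 0.0926]
ee_rot: [[0.133, -0.991, 0.0], [-0.991, -0.133, -0.0], [0.0, -0.0, -1.0]]
wrist_force: [-2.1, 1.2, 6.1]
gripper_width: 0.147
gripper_force: 3.3
```

Emit:
{"api": "jog_arm", "payload": {"rows": [[[0,0,0.0004,0],[0,0,0,0]]]}}

```text
time_s: 9.05
tcp_pos: [0.5218, 0.0415, 0.0926]
ee_rot: [[0.133, -0.991, 0.0], [-0.991, -0.133, -0.0], [0.0, -0.0, -1.0]]
wrist_force: [-3.5, 0.2, 9.5]
gripper_width: 0.151
gripper_force: 4.6
```

Emit:
{"api": "jog_arm", "payload": {"rows": [[[0,0,0.0003,0],[0,0,0,0]]]}}

```text
time_s: 9.3
tcp_pos: [0.5218, 0.0415, 0.0926]
ee_rot: [[0.133, -0.991, 0.0], [-0.991, -0.133, -0.0], [0.0, -0.0, -1.0]]
wrist_force: [-2.9, 0.2, 11.3]
gripper_width: 0.151
gripper_force: 5.6
```

Emit:
{"api": "jog_arm", "payload": {"rows": [[[0,0,-0.003,0],[0,0,-0.015,0],[0,0,-0.02,0],[0,0,0,0]]]}}

```text
time_s: 9.8
tcp_pos: [0.5229, 0.0419, 0.131]
ee_rot: [[0.133, -0.991, 0.004], [-0.991, -0.133, 0.001], [-0.001, -0.004, -1.0]]
wrist_force: [-0.1, -0.8, -0.0]
gripper_width: 0.15
gripper_force: 0.0
```

```bash
cat >> h.py <<'E'
piv=np.array([.5582,.0158])
def bar(th,c,z,n):
    A=np.radians(182.7+th);u=np.array([np.cos(A),np.sin(A)]);o=np.array([-u[1],u[0]])
    p=piv+.045*u+(.0165+c)*o;return (*p,z,-87.3+th,n)
E
python3 - <<'E'
from h import *
import cv2
st();im=capture("scene");cv2.imwrite("pics/s5.png",cv2.resize(im[200:240,280:360,::-1],(800,400),interpolation=cv2.INTER_CUBIC))
plan([bar(64,.012,.130,6),bar(64,.012,.1062,2)])
E
```

```text
t 9.8 [0.5229 0.0419 0.131 ] yaw -82.36 F [-0.1 -0.8 -0. ] w 0.15 j [ 22.  23. -26.   0. -42. -15.]
[[0.0139,-0.0056,-0.0,-0.1719],[0.0147,-0.0031,-0.0,-0.1719],[0.015,-0.0006,-0.0,-0.1719],[0.0149,0.002,-0.0,-0.1719],[0.0143,0.0045,-0.0,-0.1719],[0.0133,0.0069,-0.0,-0.1719],[0.0001,0.0,0.0118,0.0001],[0.0001,0.0,0.0118,0.0001]] 8 [ 0.5667 -0.0368  0.1063] -23.3
```

View pics/s5.png

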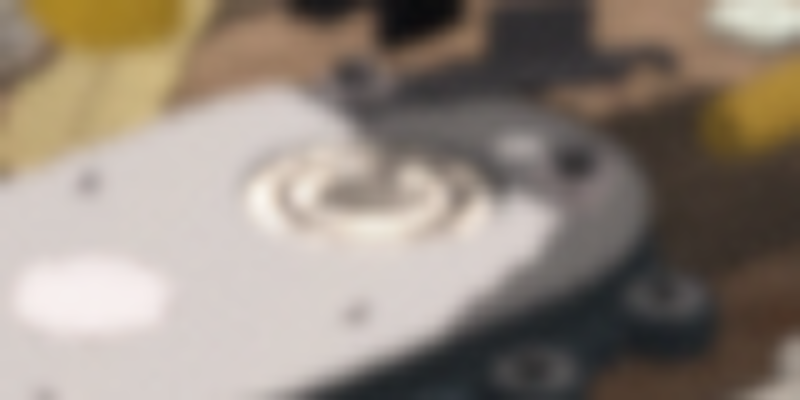

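The bearing is flat and just below the face, at (370,195). Now for the bar.

Emit:
{"api": "jog_arm", "payload": {"rows": [[[0.0139,-0.0056,0,-0.172],[0.0147,-0.0031,0,-0.172],[0.015,-0.0006,0,-0.172],[0.0149,0.002,0,-0.172],[0.0143,0.0045,0,-0.172],[0.0133,0.0069,0,-0.172],[0,0,0.0118,0],[0,0,0.0118,0],[0,0,0,0]]], "claw": 0}}

```text
time_s: 10.98
tcp_pos: [0.5648, -0.0366, 0.1035]
ee_rot: [[0.918, -0.396, -0.004], [-0.396, -0.918, -0.001], [-0.004, 0.002, -1.0]]
wrist_force: [0.6, 0.4, 0.3]
gripper_width: 0.007
gripper_force: 0.0
```

```bash
python3 - <<'E'
from h import *
st()
plan([bar(64,.003,.1062,2)]+[bar(t,.0,.1062,1) for t in np.arange(61,10,-3)])
E
```

```text
t 10.97 [ 0.5648 -0.0366  0.1035] yaw -23.31 F [0.6 0.4 0.3] w 0.007 j [ 13.  28. -21.  -0. -41.  54.]
[[-0.0036,-0.0003,-0.0013,-0.0001],[-0.0036,-0.0003,-0.0013,-0.0001],[-0.0055,0.0009,-0.0001,0.0524],[-0.0023,0.0008,0.0,0.0523],[-0.0024,0.0008,0.0,0.0524],[-0.0024,0.0008,0.0,0.0523],[-0.0024,0.0008,0.0,0.0524],[-0.0024,0.0008,0.0,0.0524],[-0.0023,0.0008,0.0,0.0523],[-0.0024,0.0008,0.0,0.0524],[-0.0024,0.0008,0.0,0.0523],[-0.0024,0.0008,0.0,0.0524],[-0.0023,0.0008,0.0,0.0524],[-0.0024,0.0008,0.0,0.0523],[-0.0024,0.0008,0.0,0.0524],[-0.0024,0.0008,0.0,0.0523],[-0.0024,0.0008,0.0,0.0524],[-0.0023,0.0008,0.0,0.0524],[-0.0024,0.0008,0.0,0.0523]] 19 [ 0.5193 -0.0123  0.1062] -74.3
```

Emit:
{"api": "jog_arm", "payload": {"rows": [[[-0.0036,-0.0003,-0.0013,0],[-0.0036,-0.0003,-0.0013,0],[-0.003,0.0005,0,0.026],[-0.0025,0.0004,0,0.026],[-0.0024,0.0008,0,0.0524],[-0.0024,0.0008,0,0.0524],[-0.0024,0.0008,0,0.0524],[-0.0024,0.0008,0,0.0524],[0,0,0,0]]]}}

```text
time_s: 12.1
tcp_pos: [0.5444, -0.03, 0.1083]
ee_rot: [[0.785, -0.619, 0.0], [-0.619, -0.785, 0.0], [0.0, -0.0, -1.0]]
wrist_force: [0.0, 0.3, -0.1]
gripper_width: 0.007
gripper_force: 0.2
```

```bash
python3 - <<'E'
from h import *
st()
plan([bar(t,.0,.1062,1) for t in np.arange(46,3,-3)])
E
```

```text
t 12.1 [ 0.5444 -0.03    0.1083] yaw -38.25 F [ 0.   0.3 -0.1] w 0.007 j [ 14.  26. -24.   0. -40.  38.]
[[-0.0035,0.0014,0.0021,0.0533],[-0.0023,0.0008,-0.0,0.0524],[-0.0024,0.0008,-0.0,0.0523],[-0.0024,0.0008,-0.0,0.0524],[-0.0024,0.0008,-0.0,0.0523],[-0.0024,0.0008,-0.0,0.0524],[-0.0023,0.0008,-0.0,0.0524],[-0.0024,0.0008,-0.0,0.0523],[-0.0024,0.0008,-0.0,0.0524],[-0.0024,0.0008,-0.0,0.0523],[-0.0024,0.0008,-0.0,0.0524],[-0.0023,0.0008,-0.0,0.0524],[-0.0024,0.0008,-0.0,0.0523],[-0.0024,0.0008,-0.0,0.0524],[-0.0024,0.0008,-0.0,0.0523]] 15 [ 0.5154 -0.0058  0.1062] -83.3
```

Emit:
{"api": "jog_arm", "payload": {"rows": [[[-0.0035,0.0014,0.0015,0.0524],[-0.0024,0.0008,0,0.0524],[-0.0024,0.0008,0,0.0524],[-0.0024,0.0008,0,0.0524],[-0.0024,0.0008,0,0.0524],[-0.0024,0.0008,0,0.0524],[-0.0024,0.0008,0,0.0524],[-0.0024,0.0008,0,0.0524],[-0.0024,0.0008,0,0.0524],[-0.0024,0.0008,0,0.0524],[0,0,0,0]]]}}

```text
time_s: 13.48
tcp_pos: [0.5222, -0.0159, 0.1066]
ee_rot: [[0.371, -0.929, -0.0], [-0.929, -0.371, 0.0], [-0.0, 0.0, -1.0]]
wrist_force: [-0.3, -0.7, 0.6]
gripper_width: 0.003
gripper_force: 0.0
```

```bash
python3 - <<'E'
from h import *
st()
plan([bar(t,.0,.1062,1) for t in (16,12,9,6,3,0)])
E
```

```text
t 13.47 [ 0.5222 -0.0159  0.1066] yaw -68.21 F [-0.3 -0.7  0.6] w 0.003 j [ 16.  25. -27.  -0. -38.   6.]
[[-0.0021,0.0007,0.0004,0.0539],[-0.0031,0.001,-0.0,0.0698],[-0.0024,0.0008,-0.0,0.0523],[-0.0024,0.0008,-0.0,0.0524],[-0.0024,0.0008,-0.0,0.0524],[-0.0024,0.0008,-0.0,0.0523]] 6 [ 0.514  -0.0028  0.1062] -87.3
```

Emit:
{"api": "jog_arm", "payload": {"rows": [[[-0.0021,0.0007,0.0004,0.054],[-0.0031,0.001,0,0.07],[-0.0024,0.0008,0,0.0524],[-0.0024,0.0008,0,0.0524],[-0.0024,0.0008,0,0.0524],[-0.0024,0.0008,0,0.0524],[0,0,0,0]]]}}

```text
time_s: 14.35
tcp_pos: [0.514, -0.0028, 0.1061]
ee_rot: [[0.047, -0.999, -0.001], [-0.999, -0.047, -0.0], [0.0, 0.001, -1.0]]
wrist_force: [-0.4, -0.5, -0.0]
gripper_width: 0.006
gripper_force: 0.2
```

Emit:
{"api": "jog_arm", "payload": {"rows": [[[-0.0007,0,0,0],[-0.0007,0,0,0],[0,0,0,0]]]}}

```text
time_s: 14.72
tcp_pos: [0.514, -0.0022, 0.1061]
ee_rot: [[0.046, -0.999, -0.001], [-0.999, -0.046, -0.001], [0.001, 0.001, -1.0]]
wrist_force: [0.1, -5.4, 0.9]
gripper_width: 0.003
gripper_force: 2.8
```

Emit:
{"api": "jog_arm", "payload": {"rows": [[[-0.0007,0,0,0],[-0.0005,0,0,0],[0,0,0,0]]]}}

```text
time_s: 15.1
tcp_pos: [0.5139, -0.002, 0.1061]
ee_rot: [[0.046, -0.999, -0.001], [-0.999, -0.046, -0.002], [0.002, 0.001, -1.0]]
wrist_force: [3.0, -10.7, -0.7]
gripper_width: 0.008
gripper_force: 5.2
```

Emit:
{"api": "jog_arm", "payload": {"rows": [[[-0.0005,0,0,0],[0,0,0,0],[0,0,0,0]]]}}

```text
time_s: 15.48
tcp_pos: [0.5139, -0.0019, 0.1061]
ee_rot: [[0.046, -0.999, -0.001], [-0.999, -0.046, -0.003], [0.003, 0.002, -1.0]]
wrist_force: [1.3, -12.9, -0.4]
gripper_width: 0.008
gripper_force: 6.2
```

The bar is firm against its stop at 13 N, in the expected place. I'll move clear and check.

Emit:
{"api": "jog_arm", "payload": {"rows": [[[0.008,0,0,0],[0.012,0,0,0],[0,0,-0.03,0],[0,0,-0.05,0],[0.03,0,-0.05,0],[0.04,0,-0.03,0],[0.05,0,0,0],[0.05,0,0,0],[0.05,0,0,0],[0.03,0,0,0],[0,0,0,0]]]}}

```text
time_s: 16.85
tcp_pos: [0.5261, -0.2714, 0.2656]
ee_rot: [[0.043, -0.999, -0.0], [-0.999, -0.043, 0.0], [-0.0, 0.0, -1.0]]
wrist_force: [-0.4, 0.3, 0.1]
gripper_width: 0.007
gripper_force: 0.0
```

```bash
python3 - <<'E'
from h import *
import cv2
st();a=capture("top");b=capture("scene")
a=cv2.resize(a[205:300,215:415,::-1],(640,304),interpolation=cv2.INTER_CUBIC)
b=cv2.resize(b[195:235,280:360,::-1],(560,280),interpolation=cv2.INTER_CUBIC)
o=np.zeros((590,640,3),np.uint8);o[:304]=a;o[310:,:560]=b;cv2.imwrite("pics/f.png",o)
E
```

```text
t 16.85 [ 0.5261 -0.2714  0.2656] yaw -87.56 F [-0.4  0.3  0.1] w 0.007 j [-12.  20.  -7.  -0. -63.  14.]
```

View pics/f.png

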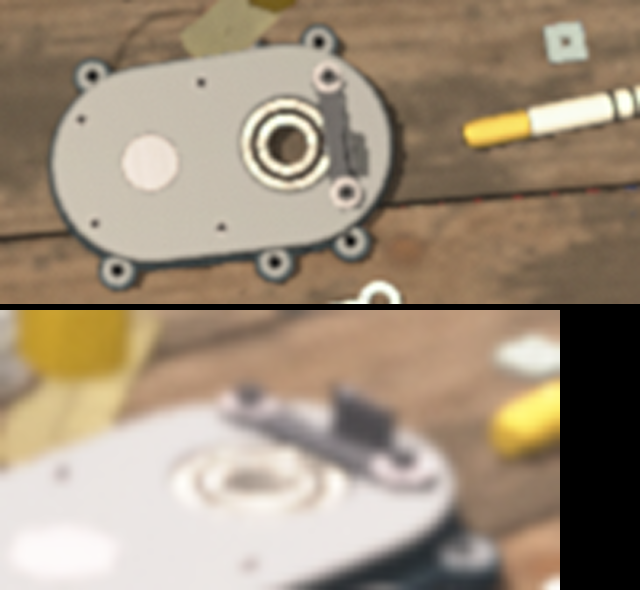

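The bearing lies flat in the seat at (288,143). The bar runs from the pivot screw at (328,77) to the second screw at (346,192) and overlaps the bearing's edge. The marker and spanner haven't moved.

```bash
python3 -c "
from station import *
print(finish_job())"
```

```text
the job is handed in; nothing more can be done
None
```

The bearing is seated flat, the retainer bar is home against its stop round the second screw, and the arm is clear; I handed the job in at about 17 s of the 51 s allowed, and no verdict came back.

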